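Twist the empty sorting cup off its stack

TASK

At the museum's sorting bench, take the empty white cup off the nested stack on the round wooden base: twist it about a quarter turn to free its catch and lift it out. Stand it upright in the middle of the round cork coaster and let go. Leave the other stack, whose top cup is full of stone points, alone.

Things in the scene. Friction and masses are not known exactly. Their poses are not given: they have to be found in the camera images.
- empty_cup: Empty white plastic cup, 60 g, top of its stack. Origin: centre of its underside, z up. Round foot 44 mm across from 0 to 40 mm up (hidden in the lower cup), then a wide straight-sided part 66 mm across from 40 to 85 mm, wall 3 mm, which stands out above the stack: grip its outside, in any direction. Two lugs on the foot at local +x and -x, 24 to 30 mm up, catch under tabs in the lower cup.
- stack_base: Fixed round wood block, 100 mm across, 40 high; the lower cup (66 mm across, rim 85 mm up) is fixed in it. Origin: centre of underside on the bench; tabs at local +x and -x. The empty cup starts coaxial, origin 45 mm up, x axes within 8 degrees: caught, 2 mm of upward play. Turned 60 to 120 degrees either way (it turns easily, no stop) it lifts out freely; clear after 40 mm.
- coaster: Round flat cork coaster, 90 mm diameter, 6 mm thick, fixed to the bench between the two stacks. Origin: centre of its underside, on the bench; its top is 6 mm higher.
- full_cup: Bystander: a cup of the same shape, filled with stone points, on top of the other nested stack, which has a square wooden base (100 x 100 mm, 40 mm high). Not to be moved. Origin: centre of its foot's underside, 45 mm above the bench; z up.

How it is judged:
By the outcome, as a careful person would: the job done as asked, in the order asked, and still so for the second after the job is handed in, with the robot touching nothing.
It also fails if it takes over 40 s, if anything falls off the work surface, if the arm or the gripper's body presses on something with over 40 N, if the wrist force passes 120 N, or if a joint passes its speed limit or range.

ROBOT

A 7-joint arm with a two-finger parallel gripper is mounted at the origin on the work surface. World frame = base frame: x ahead of the robot, y to its left, z up, the work surface at z = 0. Lengths are in m, angles in rad, forces in N, time in s.
With the tool pointing down it reaches from about 0.4 to 0.85 m from the base axis. Payload 10.4 kg.
Tool frame: the origin (TCP) lies midway between the tips of the shut fingers; the grasp point (between the pads) lies 19 mm behind it; z points along the fingers, y is the line along which they close (so a half turn about z gives the same grasp; the last joint's range is limited). The gripper opens to 87 mm and grips with 3 to 60 N. Pads are 19 mm wide; open, the fingers measure 117 mm over their backs; the gripper's body (75 mm by 190 mm) begins 51 mm behind the grasp point.
Start: joints at [-1.326, 0.332, -0.065, 1.46, 0.022, 1.35, -0.088], TCP at [0.165, 0.603, 0.223] pointing down, gripper open.
Joint ranges: [-2.6, 2.6], [-0.5, 2.12], [-1.47, 1.34], [0.16, 2.42], [-1.27, 4.41], [0.06, 2.06], [-2.6, 2.6]. Speed limits (rad/s): [2.22, 2.22, 2.79, 2.79, 3.14, 3.14, 3.14].

INTERFACE

Orientations are given as a unit quaternion [x, y, z, w].
In Python, from bench import r gives the robot as it stands.
- The arm moves only by the tool move_arm, never from a script. Its argument "targets" is a list of rows, each a list of 3 entries, a list of its own where there are three numbers: the shift along the tool's x, y, z in cm, then the turn, a rotation vector about the tool's x, y, z in rad, then the opening in per cent of the stroke, from 0 (shut) to 100 (fully open). In form: [[[x, y, z], [wx, wy, wz], gripper], ...]. A call has 1 to 20 rows; each row shifts and turns the commanded pose from where the row before left it, along the tool's axes as they then stand; what a row does not reach is not made up. A row lasts 1/8 s, in which the tool goes at most 62.5 mm and 10.7 degrees, less where a joint would pass 70% of its speed; a pose out of reach is approached as far as the arm can. A call with a gripper value outside its range is refused whole. The fingers move at their own pace and stop on an object; "grip_force" is the grip in N (left out, the last holds). Time passes only in rows, so rows that do not move let the fingers close. It gives the time, the measured TCP pose, the force, the opening and the grip force at its end, in the units of the state.
- r.read_state(): the state, without advancing time (a new reading comes with each control period).
- r.camera(name): name is "side" or "top"; returns a dict with "image" (480x640x3 uint8, blue, green, red), "vertical_fov" (degrees; the focal length in pixels is half the picture's height over the tangent of half this angle, whatever the lens; pixels are square), "cx", "cy" (the principal point, pixels), "cam_to_world" (4x4, takes a point from camera to world coordinates). Camera axes: x right, y down, z forward; pixel columns grow to the right and rows downward; lengths in m; the calibration is good to about 2 mm. A picture is of the moment at which its call begins. There is no depth.
- r.close_job(): hands the job in; it is judged then, once.
The state is a dict: "time": time; "joint_positions": joint angles; "joint_vel": joint speeds; "joint_torque": joint torques, N m; "ee_pos": TCP position; "eef_rot": TCP orientation; "ft_force": force on the tool from outside, world axes, zero at the start; "torque": the same for the moment, N m; "width": finger opening in m; "grip_force": force on a finger pad.
Only numpy, scipy, OpenCV 4.12 (cv2) and the standard library are available. Lean on these libraries where they do the work, as an engineer would, in place of code of your own. Each camera call takes 0.05 s, during which the arm holds its last target. There are 200 camera calls.

## Working session

There is one attempt and no reset: what is moved stays moved. The work goes in short steps, Python scripts to look and compute and a tool call to move; the robot and the scene stay as the last step left them, time stands still between calls to the robot, and variables do not carry over. Pictures are saved under pics/ and viewed, at most 10 in all, crops included, and the job is handed in when it is done.

Besides the shell and the picture viewer there is one more tool, called after "Request:" in YAML: its name, and indented under it one key for each argument. move_arm: Moves the arm, as the interface text tells. Its arguments: {"type":"object","properties":{"targets":{"type":"array"},"grip_force":{"type":"number"}},"required":["targets"]}

```bash
mkdir -p pics
cat > h.py <<'E'
import numpy as np, cv2
from scipy.spatial.transform import Rotation as R
from bench import r
def ray(c,u,v,z):
    f=240/np.tan(np.radians(c["vertical_fov"]/2)); T=np.array(c["cam_to_world"])
    d=T[:3,:3]@np.array([(u-c["cx"])/f,(v-c["cy"])/f,1]); o=T[:3,3]
    return o+d*(z-o[2])/d[2]
def proj(c,p):
    f=240/np.tan(np.radians(c["vertical_fov"]/2)); T=np.array(c["cam_to_world"])
    q=T[:3,:3].T@(np.array(p)-T[:3,3]); return np.array([c["cx"]+f*q[0]/q[2],c["cy"]+f*q[1]/q[2]])
E
python3 - <<'E'
from h import *
for n in("side","top"):
    c=r.camera(n); cv2.imwrite(f"pics/{n}0.png",c["image"]); print(n,c["vertical_fov"],c["cx"],c["cy"],np.round(c["cam_to_world"],3).tolist())
s=r.read_state(); print(s)
E
```

```text
side 53.90115001856631 313.6869547090757 236.83732897676967 [[0.916, -0.274, 0.293, 0.285], [-0.401, -0.624, 0.67, -0.556], [-0.001, -0.731, -0.682, 0.627], [0.0, 0.0, 0.0, 1.0]]
top 54.048145579497394 316.89258955070403 246.2345257061497 [[-0.018, -0.999, 0.046, 0.492], [-1.0, 0.018, -0.004, -0.013], [0.003, -0.046, -0.999, 0.786], [0.0, 0.0, 0.0, 1.0]]
{'time': 0.1, 'joint_positions': array([-1.32557607,  0.33283443, -0.06470678,  1.46083911,  0.02157077,
        1.34989759, -0.08853545]), 'joint_vel': array([ 0.00173409, -0.00187818,  0.00064744, -0.00211237, -0.00139473,
       -0.00128797,  0.00082198]), 'joint_torque': array([ 6.29610640e-04, -6.24540210e+01,  2.42963101e-02, -3.90719068e+01,
       -6.13784208e-02,  3.66602477e-02,  1.17825302e-04]), 'ee_pos': array([0.16529308, 0.60239344, 0.22182612]), 'eef_rot': array([ 1.33518489e-01,  9.91046114e-01, -6.38191354e-04, -7.28085124e-05]), 'ft_force': array([-0.17987884, -0.35364879,  0.42773455]), 'torque': array([-0.0011922 ,  0.06076489, -0.01482082]), 'grip_force': 0.0, 'width': 0.0867972196707619}
```

View pics/top0.png

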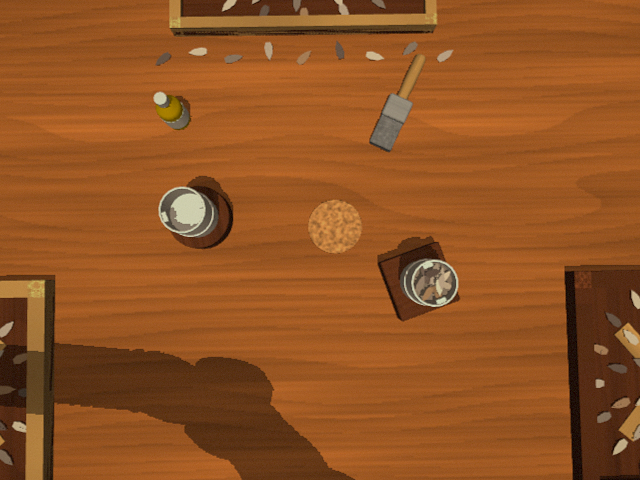

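View pics/side0.png

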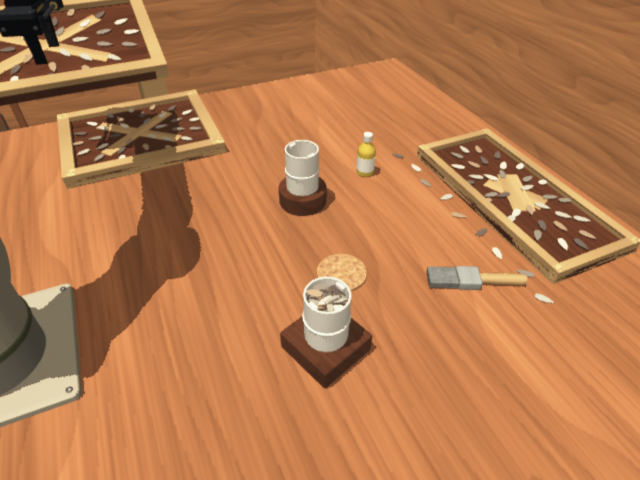

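The top view shows the round-base stack with its rim near (187,212), the coaster at (335,226), and the full cup at (433,283) on the square base. The side view agrees: empty cup rim near (302,150), coaster (341,272), full cup (327,295).

Run:
```python
from h import *
c=r.camera("top"); s=r.camera("side"); im=c["image"]
hsv=cv2.cvtColor(im,cv2.COLOR_BGR2HSV)
def circ(x0,y0,x1,y1,r0,r1):
    g=cv2.resize(cv2.cvtColor(im[y0:y1,x0:x1],cv2.COLOR_BGR2GRAY),None,fx=4,fy=4,interpolation=cv2.INTER_CUBIC)
    k=cv2.HoughCircles(cv2.GaussianBlur(g,(7,7),0),cv2.HOUGH_GRADIENT,1,12,param1=120,param2=20,minRadius=r0*4,maxRadius=r1*4)
    return [(x/4+x0,y/4+y0,q/4) for x,y,q in k[0][:3]]
for n,b,z in(("empty",(145,170,250,260,22,26),.13),("full",(380,235,480,320,22,26),.13),("base",(145,160,250,265,28,35),.04),("coaster",(295,185,375,265,24,29),.006)):
    for u,v,q in circ(*b):
        p=ray(c,u,v,z); print(n,np.round([u,v,q],1),p.round(4),"rad",round(np.linalg.norm(ray(c,u+q,v,z)-p),4),"side",proj(s,p).round(0))
# white mask of empty stack: extremes
m=(hsv[...,1]<60)&(hsv[...,2]>70); m[:,:150]=0;m[:,250:]=0;m[:170]=0;m[260:]=0
y,x=np.nonzero(m);print("mask",x.min(),x.max(),y.min(),y.max())
st=r.read_state();print(R.from_quat(st["eef_rot"]).as_matrix().round(3))
```

```text
empty [181.9 210.1  23.6] [0.576  0.1722 0.13  ] rad 0.033 side [300. 148.]
empty [190.4 213.1  23.4] [0.5716 0.1603 0.13  ] rad 0.0326 side [301. 152.]
empty [185.4 212.9  25.8] [0.572  0.1673 0.13  ] rad 0.0361 side [300. 150.]
full [434.9 283.1  23.6] [ 0.4678 -0.179   0.13  ] rad 0.0328 side [326. 294.]
full [431.1 280.9  25.6] [ 0.4711 -0.1738  0.13  ] rad 0.0356 side [326. 290.]
full [427.9 281.4  22.6] [ 0.4704 -0.1693  0.13  ] rad 0.0314 side [324. 288.]
base [187.6 202.4  32.9] [0.5998 0.1884 0.04  ] rad 0.0523 side [309. 179.]
base [182.9 204.6  28.3] [0.5963 0.196  0.04  ] rad 0.0451 side [306. 177.]Traceback (most recent call last):
  File "<stdin>", line 9, in <module>
  File "<stdin>", line 7, in circ
TypeError: 'NoneType' object is not subscriptable
```

Run:
```python
from h import *
c=r.camera("top"); s=r.camera("side"); im=c["image"]
hsv=cv2.cvtColor(im,cv2.COLOR_BGR2HSV)
a=im[170:265,145:250]; a=cv2.resize(a,None,fx=5,fy=5,interpolation=cv2.INTER_CUBIC)
m=((hsv[...,1]<60)&(hsv[...,2]>70)); m[:,:150]=0;m[:,250:]=0;m[:170]=0;m[260:]=0
y,x=np.nonzero(m);print("mask top",x.min(),x.max(),y.min(),y.max())
hs=cv2.cvtColor(s["image"],cv2.COLOR_BGR2HSV); w=(hs[...,1]<60)&(hs[...,2]>70); w=w[130:200,270:335]; y,x=np.nonzero(w);print("mask side",x.min()+270,x.max()+270,y.min()+130,y.max()+130)
for p in([.576,.172],[.572,.162]):
    q=np.array([proj(s,[p[0]+.033*np.cos(t),p[1]+.033*np.sin(t),.13]) for t in np.linspace(0,6.28,60)]);print(p,"side rim",q.min(0),q.max(0))
    q=np.array([proj(c,[p[0]+.033*np.cos(t),p[1]+.033*np.sin(t),.13]) for t in np.linspace(0,6.28,60)]);print("top rim",q.min(0),q.max(0))
g=hsv[226,290:380];print(hsv[226,300:320:3].tolist(), hsv[226,350:370:3].tolist())
g=cv2.Laplacian(cv2.cvtColor(im,cv2.COLOR_BGR2GRAY),cv2.CV_32F)**2
t=im[...,2]>0; t=(im[...,1].astype(int)>im[...,2]*.58); t=cv2.morphologyEx(t[185:270,295:375].astype(np.uint8),cv2.MORPH_CLOSE,np.ones((7,7)))
t=cv2.morphologyEx(t,cv2.MORPH_OPEN,np.ones((5,5)))
k=max(cv2.findContours(t,0,1)[0],key=cv2.contourArea);(u,v),q=cv2.minEnclosingCircle(k);u+=295;v+=185
p=ray(c,u,v,.006);print("coaster",u,v,q,p,np.linalg.norm(ray(c,u+q,v,.006)-p),proj(s,p))
st=r.read_state();print(R.from_quat(st["eef_rot"]).as_matrix().round(3).tolist())
cv2.imwrite("pics/crop.png",a)
```

```text
mask top 159 217 187 236
mask side 285 318 140 195
[0.576, 0.172] side rim [283.43562831 139.16811461] [317.60442035 157.77014836]
top rim [158.40177771 186.68433363] [205.61237633 233.62558268]
[0.572, 0.162] side rim [283.35527623 142.07140413] [317.82174559 160.99899046]
top rim [165.56788997 189.39578556] [212.78617121 236.36015125]
[[13, 198, 157], [13, 192, 159], [13, 201, 160], [15, 169, 189], [15, 168, 178], [15, 170, 201], [15, 175, 144]] [[15, 170, 210], [15, 175, 204], [15, 170, 193], [14, 170, 197], [13, 192, 161], [13, 200, 159], [13, 207, 155]]
coaster 332.0418586730957 223.37042617797852 33.0524787902832 [ 0.56547599 -0.04212106  0.006     ] 0.054982068816777044 [341.98578102 267.94107038]
[[-0.964, 0.265, -0.0], [0.265, 0.964, -0.0], [-0.0, -0.0, -1.0]]
```

View pics/crop.png

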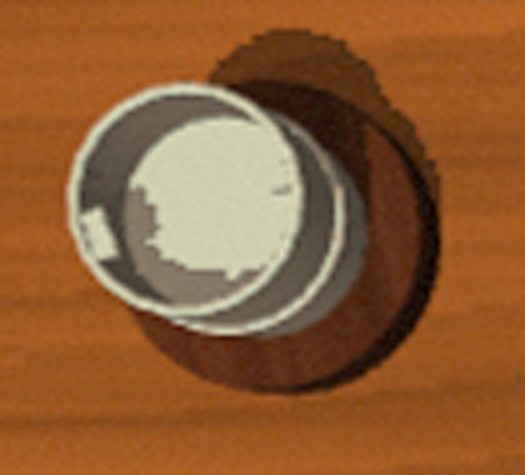

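The crop shows the empty cup's rim circle at crop (185,200), which is full-image (182,210). That matches the Hough fit (radius 33 mm) and the side view, so the cup is at about (0.576, 0.172). The coaster's edges at 308–361 / 200–253 put its centre near (335,226). I'll move above the cup now.

Request:
move_arm:
  targets:
    - [[-3.64,-2.19,0],[0,0,0],100]
    - [[-3.64,-2.19,0],[0,0,0],100]
    - [[-3.64,-2.19,0],[0,0,0],100]
    - [[-3.64,-2.19,0],[0,0,0],100]
    - [[-3.64,-2.19,0],[0,0,0],100]
    - [[-3.64,-2.19,0],[0,0,0],100]
    - [[-3.64,-2.19,0],[0,0,0],100]
    - [[-3.64,-2.19,0],[0,0,0],100]
    - [[-3.64,-2.19,0],[0,0,0],100]
    - [[-3.64,-2.19,0],[0,0,0],100]
    - [[-3.64,-2.19,0],[0,0,0],100]
    - [[-3.64,-2.19,0],[0,0,0],100]
    - [[-3.64,-2.19,0],[0,0,0],100]
    - [[-3.64,-2.19,0],[0,0,0],100]
    - [[0,0,0],[0,0,0],100]
    - [[0,0,0],[0,0,0],100]

```text
time: 2.3
ee_pos: [0.5753, 0.1728, 0.2224]
eef_rot: [0.133, 0.991, 0.0, -0.0]
ft_force: [-0.1, 0.3, -1.2]
width: 0.0874
grip_force: 0.0
```

```bash
cat > st.py <<'E'
from h import *
import sys
s=r.read_state(); M=R.from_quat(s["eef_rot"]).as_matrix()
print("t",round(s["time"],2),"p",s["ee_pos"].round(4),"q",s["joint_positions"].round(2),"F",s["ft_force"].round(1),"w",round(s["width"],4),s["grip_force"]); print(M.round(3).tolist())
if len(sys.argv)>3:
    print("tool shift cm",(M.T@(np.array(list(map(float,sys.argv[1:4])))-s["ee_pos"])*100).round(2),"untilt rotvec",(R.from_matrix(M).inv()*R.from_quat([s["eef_rot"][0],s["eef_rot"][1],0,0])).as_rotvec().round(4))
E
python3 st.py .576 .172 .15
python3 - <<'E'
from h import *
c=r.camera("top");s=r.camera("side");p=ray(c,335,226.3,.006);print(p,proj(s,p))
cv2.imwrite("pics/side1.png",cv2.resize(s["image"][60:260,200:400],None,fx=3,fy=3))
E
```

```text
t 2.3 p [0.5753 0.1728 0.2224] q [-0.63  0.28  0.33  1.55 -0.09  1.33  1.01] F [-0.1  0.3 -1.2] w 0.0874 0.0
[[-0.964, 0.264, -0.001], [0.264, 0.964, 0.0], [0.001, 0.0, -1.0]]
tool shift cm [-0.09 -0.06  7.24] untilt rotvec [ 0.0002 -0.0006  0.    ]
[ 0.56050456 -0.04694483  0.006     ] [340.68186201 270.55587598]
```

View pics/side1.png

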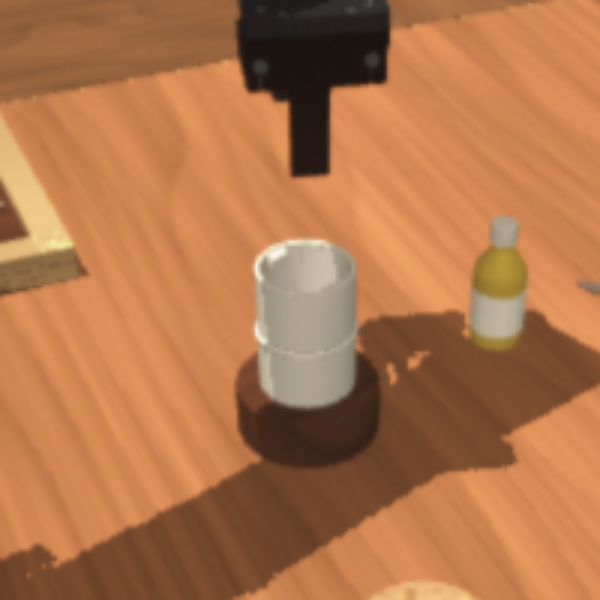

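The side view shows the gripper centred over the empty cup (rim at crop (305,270), finger at (310,170)). Descending and gripping.

Request:
move_arm:
  targets:
    - [[-0.05,-0.05,2.5],[0,0,0],100]
    - [[0,0,2.5],[0,0,0],100]
    - [[0,0,2.5],[0,0,0],100]
    - [[0,0,2],[0,0,0],100]
    - [[0,0,2],[0,0,0],100]
    - [[0,0,1.6],[0,0,0],100]
    - [[0,0,0],[0,0,0],100]
    - [[0,0,0],[0,0,0],0]
    - [[0,0,0],[0,0,0],0]
    - [[0,0,0],[0,0,0],0]
    - [[0,0,0],[0,0,0],0]
    - [[0,0,0],[0,0,0],0]
    - [[0,0,0],[0,0,0],0]
  grip_force: 15

```text
time: 4.03
ee_pos: [0.5763, 0.1718, 0.0921]
eef_rot: [0.134, 0.991, 0.0, 0.0]
ft_force: [-0.2, -0.7, 5.9]
width: 0.0643
grip_force: 15.0
```

```bash
python3 st.py
```

```text
t 4.03 p [0.5763 0.1718 0.0921] q [-0.61  0.39  0.31  1.69 -0.13  1.08  1.04] F [-0.2 -0.7  5.9] w 0.0643 15.000438434653915
[[-0.964, 0.265, 0.001], [0.265, 0.964, 0.001], [-0.001, 0.001, -1.0]]
```

Request:
move_arm:
  targets:
    - [[0,0,-0.05],[0,0,-0.175],0]
    - [[0,0,0],[0,0,-0.175],0]
    - [[0,0,0],[0,0,-0.175],0]
    - [[0,0,0],[0,0,-0.175],0]
    - [[0,0,0],[0,0,-0.175],0]
    - [[0,0,0],[0,0,-0.175],0]
    - [[0,0,0],[0,0,-0.175],0]
    - [[0,0,0],[0,0,-0.175],0]
    - [[0,0,0],[0,0,-0.17],0]
    - [[0,0,0],[0,0,0],0]
    - [[0,0,0],[0,0,0],0]

```text
time: 5.4
ee_pos: [0.5761, 0.1715, 0.0921]
eef_rot: [-0.605, 0.797, 0.0, 0.0]
ft_force: [0.1, 0.3, 2.2]
width: 0.0643
grip_force: 15.0
```

```bash
python3 st.py .576 .172 .091;python3 - <<'E'
from h import *
s=r.camera("side");c=r.camera("top")
cv2.imwrite("pics/2.png",np.hstack([cv2.resize(s["image"][100:230,220:380],None,fx=2.5,fy=2.5),cv2.resize(c["image"][150:280,100:260],None,fx=2.5,fy=2.5)]))
E
```

```text
t 5.4 p [0.5761 0.1715 0.0921] q [-0.4   0.38  0.05  1.68 -0.02  1.08  2.52] F [0.1 0.3 2.2] w 0.0643 15.00022997148335
[[-0.269, -0.963, 0.0], [-0.963, 0.269, 0.0], [-0.0, -0.0, -1.0]]
tool shift cm [-0.04  0.02  0.11] untilt rotvec [-0.      0.0001  0.    ]
```

View pics/2.png

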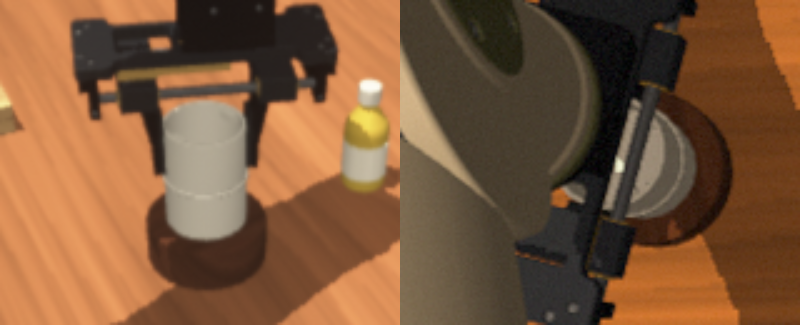

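The twist went the full 91° and the cup is held between the fingers (side crop (205,160)). I'll lift a little first, watching the force.

Request:
move_arm:
  targets:
    - [[0,0,-0.3],[0,0,0],0]
    - [[0,0,-0.3],[0,0,0],0]
    - [[0,0,-0.3],[0,0,0],0]
    - [[0,0,0],[0,0,0],0]

```text
time: 6.0
ee_pos: [0.5762, 0.1717, 0.1013]
eef_rot: [-0.606, 0.795, -0.0, 0.0]
ft_force: [-0.2, -0.3, -0.8]
width: 0.0639
grip_force: 15.0
```

```bash
python3 st.py
```

```text
t 6.0 p [0.5762 0.1717 0.1013] q [-0.4   0.37  0.05  1.67 -0.02  1.1   2.52] F [-0.2 -0.3 -0.8] w 0.0639 14.999919734545983
[[-0.266, -0.964, 0.0], [-0.964, 0.266, 0.0], [-0.0, -0.0, -1.0]]
```

Request:
move_arm:
  targets:
    - [[0,0,-0.8],[0,0,0],0]
    - [[0,0,-1.2],[0,0,0],0]
    - [[0,0,-1.5],[0,0,0],0]
    - [[0,0,-1.5],[0,0,0],0]
    - [[0,0,-1.5],[0,0,0],0]
    - [[0,0,-1],[0,0,0],0]
    - [[0,0,0],[0,0,0],0]

```text
time: 6.88
ee_pos: [0.5764, 0.1718, 0.177]
eef_rot: [-0.606, 0.795, -0.0, 0.001]
ft_force: [0.0, -0.2, -0.1]
width: 0.0641
grip_force: 15.0
```

```bash
python3 st.py .5605 -.047 .176;python3 - <<'E'
from h import *
s=r.camera("side")
cv2.imwrite("pics/3.png",cv2.resize(s["image"][60:230,200:400],None,fx=3,fy=3))
E
```

```text
t 6.88 p [0.5764 0.1718 0.177 ] q [-0.41  0.3   0.05  1.59 -0.02  1.24  2.52] F [ 0.  -0.2 -0.1] w 0.0641 14.999923089053482
[[-0.265, -0.964, 0.001], [-0.964, 0.265, 0.001], [-0.001, -0.001, -1.0]]
tool shift cm [21.51 -4.27  0.08] untilt rotvec [-0.0011  0.001  -0.    ]
```

View pics/3.png

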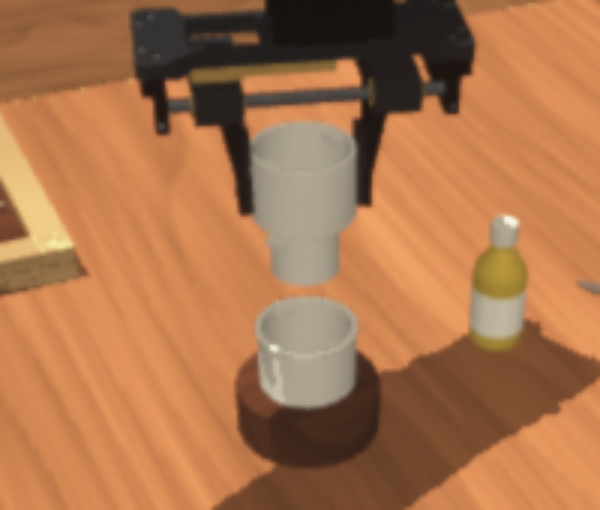

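The side view shows the cup freed and lifted, its foot at crop (305,265), clear above the lower cup (rim at (305,310)). I'll turn back slightly for wrist range, then carry it over.

Request:
move_arm:
  targets:
    - [[0,0,-0.5],[0,0,0.15],0]
    - [[0,0,-0.5],[0,0,0.15],0]
    - [[0,0,0],[0,0,0.15],0]
    - [[0,0,0],[0,0,0.15],0]
    - [[0,0,0],[0,0,0],0]
    - [[0,0,0],[0,0,0],0]

```text
time: 7.68
ee_pos: [0.5758, 0.1716, 0.1856]
eef_rot: [-0.346, 0.938, 0.0, -0.0]
ft_force: [-0.1, 0.1, -0.9]
width: 0.0644
grip_force: 15.0
```

```bash
python3 st.py .5605 -.047 .187
```

```text
t 7.67 p [0.5758 0.1716 0.1856] q [-0.47  0.3   0.13  1.59 -0.04  1.26  1.94] F [-0.1  0.1 -0.9] w 0.0644 15.000012695090845
[[-0.761, -0.649, -0.001], [-0.649, 0.761, -0.0], [0.001, 0.0, -1.0]]
tool shift cm [ 15.35 -15.65  -0.13] untilt rotvec [ 0.0002 -0.0006  0.    ]
```

Request:
move_arm:
  targets:
    - [[1,-1.02,0],[0,0,0],0]
    - [[2,-2.04,0],[0,0,0],0]
    - [[2,-2.04,0],[0,0,0],0]
    - [[2,-2.04,0],[0,0,0],0]
    - [[2,-2.04,0],[0,0,0],0]
    - [[2,-2.04,0],[0,0,0],0]
    - [[2,-2.04,0],[0,0,0],0]
    - [[1.35,-1.37,0],[0,0,0],0]
    - [[1,-1.02,0],[0,0,0],0]
    - [[0,0,2],[0,0,0],0]
    - [[0,0,2],[0,0,0],0]
    - [[0,0,2],[0,0,0],0]
    - [[0,0,2],[0,0,0],0]
    - [[0,0,2],[0,0,0],0]
    - [[0,0,0],[0,0,0],0]
    - [[0,0,0],[0,0,0],0]

```text
time: 9.68
ee_pos: [0.5604, -0.0469, 0.0868]
eef_rot: [-0.344, 0.939, -0.0, 0.0]
ft_force: [-0.1, 0.1, -0.8]
width: 0.0642
grip_force: 15.0
```

```bash
python3 st.py .5605 -.047 .053;python3 - <<'E'
from h import *
s=r.camera("side")
cv2.imwrite("pics/4.png",cv2.resize(s["image"][150:350,240:440],None,fx=3,fy=3))
E
```

```text
t 9.68 p [ 0.5604 -0.0469  0.0868] q [-0.21  0.31  0.24  1.8  -0.09  1.04  2.34] F [-0.1  0.1 -0.8] w 0.0642 14.99986432143487
[[-0.763, -0.646, 0.001], [-0.646, 0.763, 0.0], [-0.001, -0.0, -1.0]]
tool shift cm [ 0.   -0.02  3.38] untilt rotvec [-0.0004  0.0008  0.    ]
```

View pics/4.png

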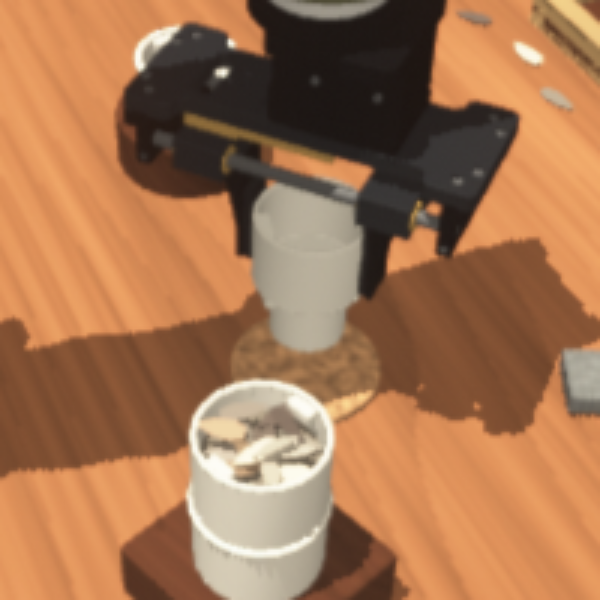

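The cup hangs over the coaster: foot at crop (307,330), coaster centre (306,368). The full cup is clear. Lowering.

Request:
move_arm:
  targets:
    - [[0,0,1.2],[0,0,0],0]
    - [[0,0,1.0],[0,0,0],0]
    - [[0,0,0.6],[0,0,0],0]
    - [[0,0,0.3],[0,0,0],0]
    - [[0,0,0.1],[0,0,0],0]
    - [[0,0,0.1],[0,0,0],0]
    - [[0,0,0],[0,0,0],0]

```text
time: 10.6
ee_pos: [0.56, -0.047, 0.0532]
eef_rot: [-0.344, 0.939, 0.0, 0.0]
ft_force: [-0.3, 0.5, -0.8]
width: 0.0642
grip_force: 15.0
```

Request:
move_arm:
  targets:
    - [[0,0,0.06],[0,0,0],0]
    - [[0,0,0.06],[0,0,0],0]
    - [[0,0,0],[0,0,0],0]

```text
time: 10.98
ee_pos: [0.5601, -0.047, 0.053]
eef_rot: [-0.344, 0.939, 0.0, 0.0]
ft_force: [-5.7, 0.3, 12.0]
width: 0.0641
grip_force: 15.0
```

Contact made (12 N). Releasing and withdrawing.

Request:
move_arm:
  targets:
    - [[0,0,-0.06],[0,0,0],0]
    - [[0,0,0],[0,0,0],15]
    - [[0,0,0],[0,0,0],100]
    - [[0,0,0],[0,0,0],100]
    - [[0,0,0],[0,0,0],100]
    - [[0,0,0],[0,0,0],100]
    - [[0,0,0],[0,0,0],100]
    - [[0,0,0],[0,0,0],100]

```text
time: 11.98
ee_pos: [0.5599, -0.047, 0.0524]
eef_rot: [-0.344, 0.939, 0.0, 0.0]
ft_force: [-0.2, 0.4, 0.3]
width: 0.0868
grip_force: 0.0
```

```bash
python3 st.py;python3 - <<'E'
from h import *
s=r.camera("side")
cv2.imwrite("pics/5.png",cv2.resize(s["image"][150:350,240:440],None,fx=3,fy=3))
E
```

```text
t 11.97 p [ 0.5599 -0.047   0.0524] q [-0.2   0.36  0.24  1.83 -0.1   0.97  2.35] F [-0.2  0.4  0.3] w 0.0868 0.0
[[-0.763, -0.646, 0.0], [-0.646, 0.763, 0.0], [-0.0, 0.0, -1.0]]
```

View pics/5.png

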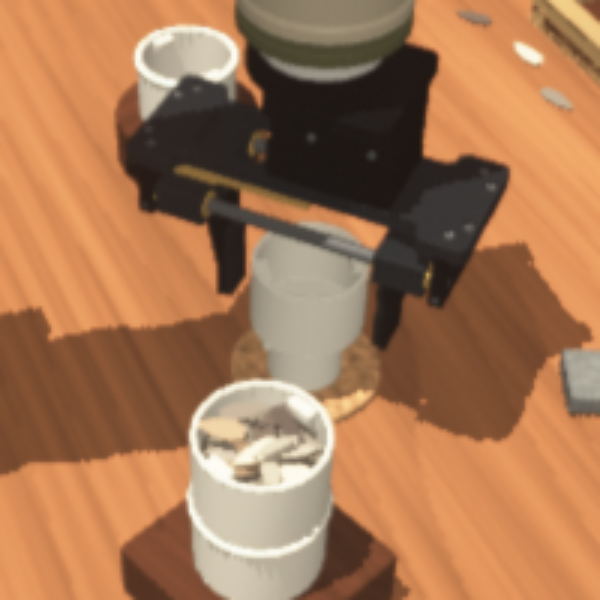

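The cup stands upright on the coaster (foot at crop (305,370)), with the fingers open on both sides of it. Withdrawing upward.

Request:
move_arm:
  targets:
    - [[0,0,-1],[0,0,0],100]
    - [[0,0,-2],[0,0,0],100]
    - [[0,0,-3],[0,0,0],100]
    - [[0,0,-3],[0,0,0],100]
    - [[0,0,-3],[0,0,0],100]
    - [[0,0,-3],[0,0,0],100]
    - [[0,0,-3],[0,0,0],100]
    - [[0,0,0],[0,0,0],100]
    - [[0,0,0],[0,0,0],100]

```text
time: 13.15
ee_pos: [0.5597, -0.047, 0.2323]
eef_rot: [-0.344, 0.939, 0.0, -0.0]
ft_force: [0.6, 1.1, 0.1]
width: 0.0868
grip_force: 0.0
```

Run:
```python
from h import *
s=r.camera("side");print(r.read_state()["time"])
for t in ((.56,-.047,.006),(.56,-.047,.091)):print((proj(s,t)-[240,150])*3)
cv2.imwrite("pics/6.png",cv2.resize(s["image"][150:350,240:440],None,fx=3,fy=3))
```

```text
13.2
[301.32627146 361.97920508]
[307.13355061 257.62865655]
```

View pics/6.png

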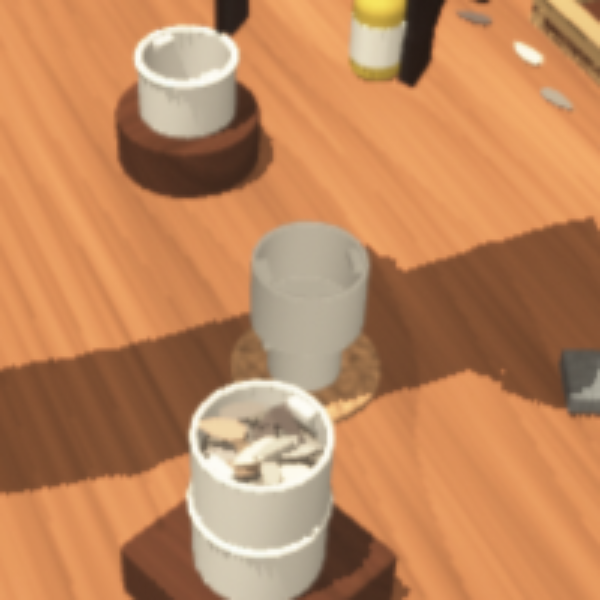

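The cup stands upright and centred (foot spans 268–341, coaster 231–381), the full cup hasn't moved, and the arm is clear. Handing in.

```bash
python3 -c "
from bench import r
print(r.close_job())"
```

```text
the job is handed in; nothing more can be done
None
```

The empty cup was twisted free, lifted out and stood upright in the middle of the cork coaster with the arm clear at about 13 s; the full stack was not touched, and the job is handed in (no verdict was returned).

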